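# Find the heavy side of a rotor on the balancing stand

## Robot

A 6-joint arm with a two-finger parallel gripper is mounted at the origin on the work surface. World frame = base frame: x ahead of the robot, y to its left, z up, the work surface at z = 0. Lengths are in m, angles in rad, forces in N, time in s.
With the tool pointing down it reaches from about 0.25 to 0.775 m from the base axis. Payload 4 kg.
Tool frame: the origin (TCP) lies midway between the tips of the shut fingers; the grasp point (between the pads) lies 19 mm behind it (env.hold_point_z is the distance from the TCP to the grasp point, in m); z points along the fingers, y is the line along which they close (so a half turn about z gives the same grasp; the last joint's range is limited). The gripper opens to 94 mm and grips with 3 to 60 N. Pads are 16 mm wide; open, the fingers measure 119 mm over their backs; the gripper's body (75 mm by 177 mm) begins 78 mm behind the grasp point.
Start: joints at [-1.269, 0.087, 1.371, -0, 1.684, -0.103], TCP at [0.217, -0.506, 0.206] pointing down, gripper open.
Joint ranges: [-3.1, 3.1], [-0.76, 2.03], [0.27, 2.55], [-1.08, 4.22], [0.17, 2.65], [-2.57, 2.57]. Speed limits (rad/s): [2.79, 2.79, 3.14, 3.14, 3.14, 3.14].

## Interface

Orientations are given as a unit quaternion [w, x, y, z].
In Python, from workcell import env, cams, ticket gives the robot as it stands. The module is installed in compiled form; this text tells all that it offers. Calls block until the motion is done:
- env.move_to(position, orientation): joint-space move of the TCP to a pose.
- env.servo_line(position, attitude=None, rate=0.15, stop_force=None): straight line of the TCP; attitude=None keeps the orientation; rate is the mean speed in m/s. With stop_force (N) it stops when the force on the tool has changed by that much, and returns True; else False.
- env.move_j(angles): joint-space move.
- env.move_gripper(opening): finger opening in m; the grip force is fixed at half the most; returns when the fingers have stopped.
- env.pause(seconds).
- env.inverse_kinematics(position, orientation): joint angles nearest the present ones, or None.
- cams.camera(name): name is "scene" or "top" or "wrist"; returns a dict with "img" (400x640x3 uint8, red, green, blue), "fx", "fy", "cx", "cy" (pixels), "k1" (the pictures are not rectified: a ray, as slopes to the right and down, at radius r is drawn at 1 + k1 r^2 times it, then the intrinsics apply), "rvec" (rotation vector, rad) and "tvec" (3), from world to camera coordinates, as OpenCV has them; the wrist camera has in their place "tool_from_camera" (4x4, takes a point from camera to tool coordinates, whose origin is the TCP and whose axes are the flange's). Camera axes: x right, y down, z forward; pixel columns grow to the right and rows downward; lengths in m; the calibration is good to about 2 mm. A picture is of the moment at which its call begins: read the wrist's pose just before it. There is no depth.
A pose or a line that the arm cannot do raises env.PlanningError and nothing moves.
- ticket.job_done(): hands the job in; it is judged then, once.
Readings, each from a call of its own:
- env.get_clock(): time.
- env.get_joints(): joint angles.
- env.get_joint_velocities(): joint speeds.
- env.get_tau(): joint torques, N m.
- env.get_position(): TCP position.
- env.get_tool_rot(): TCP orientation.
- env.get_contact_force(): force on the tool from outside, world axes, zero at the start.
- env.get_moment(): the same for the moment, N m.
- env.get_grip_width(): finger opening in m.
- env.get_grip_force(): force on a finger pad.
Only numpy, scipy, OpenCV 4.12 (cv2) and the standard library are available. Lean on these libraries where they do the work, as an engineer would, in place of code of your own. Each camera call takes 0.05 s, during which the arm holds its last target. There are 200 camera calls.

## Task

On the balancing stand, press both bearing caps down until their catches snap and hold them shut. Then take the crank handle, slowly turn the rotor half a turn or more and feel by how hard it turns where its hidden heavy side is, and finish by holding the handle, gripped and still, so that the heavy side of the rotor is straight down; do not let go at the end. Leave the other things on the granite plate where they are.

Things in the scene. Friction and masses are not known exactly. Their poses are not given: they have to be found in the camera images.
- stand: fixed grey balancing stand on a granite plate (plate top 40 mm above the table). Origin: centre of its foot's underside, on the granite; z up, y along the horizontal rotor shaft. Foot 150 x 170 x 14 mm; two bearing posts 62 mm (x) by 28 mm (y), 110 mm high, centred at y = +57 and -57 mm, each with a ball-catch block on its -x side (x from -61 to -43 mm, top at z = 120 mm)
- drum_middle (a point): middle of the rotor on the shaft axis, at x = 0, y = 0, z = 110 mm in the stand's frame; the axes of this point are the stand's and do not turn. The rotor is an aluminium drum, 110 mm across and 50 mm wide (along y), between the posts; it looks plain and even all round, but a heavy insert is hidden inside it, in any direction whatever relative to the crank
- rotor (a joint): angle a of rotor and crank about the stand's y axis, no stops. 0 = handle straight above the shaft; the handle is at stand x = 45 sin(a), z = 110 + 45 cos(a) mm. Bearing drag is a steady 0.14 N m, so the rotor stays where it is left. The hidden heavy side adds up to 0.09 to 0.13 N m, most when level with the shaft: against the hand while it rises, helping while it sinks
- crank_handle (a point): middle of the crank's round aluminium handle, 18 mm thick, 68 mm long, parallel to the stand's y axis (middle at y = -131 mm in the stand's frame, 45 mm from the shaft axis); it spins on its pin: it can be gripped from above and led round the whole circle, gripper always pointing down. Turning takes about 3 N here, plus or minus 2 to 3 N from the heavy side; the crank itself is balanced
- crank_hub (a point): centre of the crank's hub at the -y end of the shaft (x = 0, y = -89, z = 110 mm in the stand's frame). The crank arm, 18 mm wide, lies between y = -96 and -82 mm; it reaches 56 mm from the axis on the handle's side and 40 mm (a round counterweight) on the other. Nothing lies beyond y = -96 mm but the handle
- cap_left (a joint): hinge of the left bearing cap (dark steel block 62 x 26 x 20 mm, on the post at stand y = +57 mm). 0 rad = shut; starts 0.3 to 0.65 open, and stays where left. Hinge line along the stand's y at x = +31, z = 112 mm; the free end points to the stand's -x. The spring-ball catch resists over the last 0.1 rad (about 12 N straight down on the middle), then snaps shut on a firm stop and holds
- cap_right (a joint): hinge of the right bearing cap (dark steel block 62 x 26 x 20 mm, on the post at stand y = -57 mm). 0 rad = shut; starts 0.3 to 0.65 open, and stays where left. Hinge line along the stand's y at x = +31, z = 112 mm; the free end points to the stand's -x. The spring-ball catch resists over the last 0.1 rad (about 12 N straight down on the middle), then snaps shut on a firm stop and holds
- cap_left_top (a point): middle of the left cap's flat top face, 32 mm from the hinge along the cap and 20 mm above its underside; when the cap is shut this point is at x = -1, y = +57, z = 132 mm in the stand's frame
- cap_right_top (a point): the same point of the right cap; when shut at x = -1, y = -57, z = 132 mm in the stand's frame
- step_block: bare aluminium stepped block 40 x 50 x 36 mm on the granite behind the balancing stand; origin at the centre of its underside
- spool: white plastic turned spool, 36 mm across and 55 mm tall, standing on the granite on the robot's side of the stand; origin at the centre of its underside
- v_block: steel V-block 50 x 45 x 42 mm on the granite beyond the left end of the stand; origin at the centre of its underside
- ring_gauge: flat steel ring 44 mm across, 16 mm high, on the granite behind the stand's crank end; origin at the centre of its underside

How it is judged:
By the outcome, as a careful person would: the job done as asked, in the order asked, and still so for the second after the job is handed in, while the arm keeps its last pose, push and grip.
It also fails if it takes over 64 s, if anything falls off the work surface, if the arm or the gripper's body presses on something with over 40 N, if the wrist force passes 120 N, or if a joint passes its speed limit or range.

## Working session

There is one attempt and no reset: what is moved stays moved. The work goes in short steps, each a Python script; the robot and the scene stay as the last script left them, time stands still between calls to the robot, and variables do not carry over. Pictures are saved under pics/ and viewed, at most 10 in all, crops included, and the job is handed in when it is done.

```bash
mkdir -p pics
python3 - <<'E'
from workcell import env,cams
import cv2,numpy as np
for n in("scene","top"):
    c=cams.camera(n); cv2.imwrite(f"pics/{n}0.png",c["img"][:,:,::-1])
    print(n,{k:v for k,v in c.items() if k!="img"})
    R=cv2.Rodrigues(np.array(c["rvec"],float))[0]; print(-R.T@np.array(c["tvec"]).ravel())
print(env.get_clock(),env.get_position(),env.get_tool_rot(),env.hold_point_z)
E
```

```text
scene {'fx': 370.5287907933591, 'fy': 370.5287907933591, 'cx': 322.3213968101947, 'cy': 200.66314033175905, 'k1': -0.05547712810788846, 'rvec': array([ 2.13855611,  0.75994209, -0.35004501]), 'tvec': array([-0.50912532, -0.0429196 ,  0.98017044])}
[ 0.88792807 -0.30218994  0.58485021]
top {'fx': 386.47421116765565, 'fy': 386.47421116765565, 'cx': 324.7849081484076, 'cy': 198.38933187347598, 'k1': -0.011990098993759652, 'rvec': array([ 2.13668907, -2.11227087,  0.13937664]), 'tvec': array([0.10316748, 0.5979608 , 0.7317895 ])}
[0.4723092  0.08659203 0.82045253]
0.1 [ 0.21643891 -0.5051047   0.20446363] [-9.39759289e-04  9.79590225e-01  2.01002731e-01 -9.90845150e-05] 0.0188
```

View pics/scene0.png

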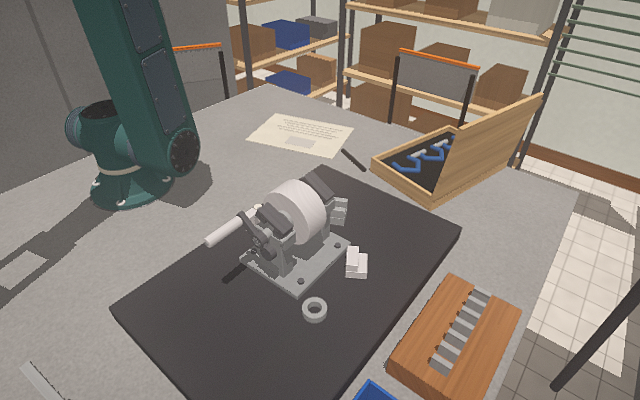

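View pics/top0.png

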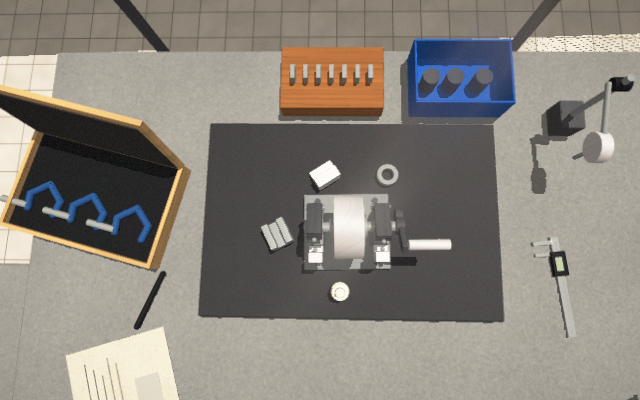

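The top view (up = +x, left = +y) shows the stand at columns 305–390, rows 195–270. The handle is at about (430,244), and the spool at (340,292). I'll enlarge both crops.

Run:
```python
import cv2
a=cv2.imread("pics/top0.png")[180:280,290:460]; cv2.imwrite("pics/topc.png",cv2.resize(a,None,fx=4.5,fy=4.5,interpolation=cv2.INTER_CUBIC))
b=cv2.imread("pics/scene0.png")[160:300,195:355]; cv2.imwrite("pics/scenec.png",cv2.resize(b,None,fx=4,fy=4,interpolation=cv2.INTER_CUBIC))
```

```text
(no output)
```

View pics/topc.png

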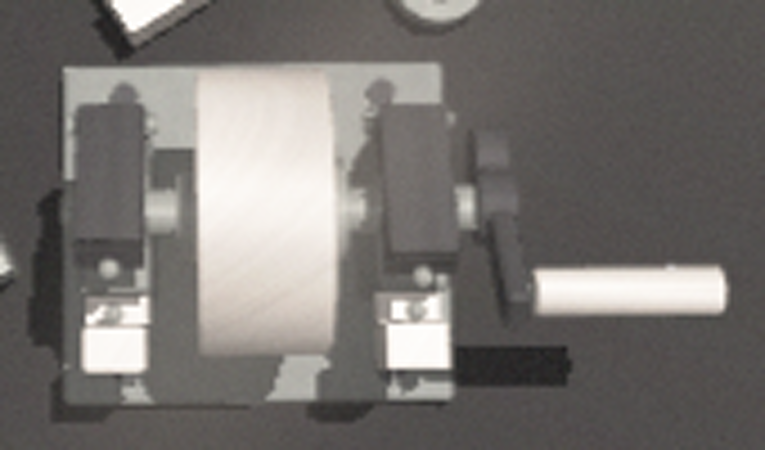

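View pics/scenec.png

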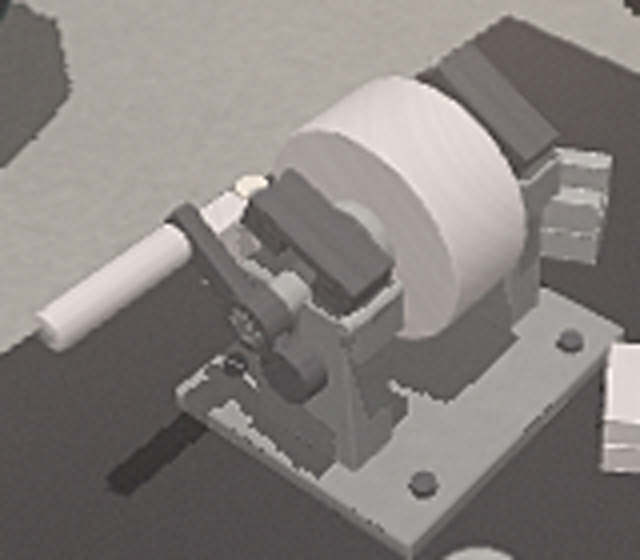

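The crop shows foot corners at (64,66), (440,62), (452,400) and (66,402). The handle tip is at (725,290) in the top view and (50,332) in the scene view, so the handle is up and toward −x. Both caps are open.

```bash
cat > h.py <<'E'
import numpy as np, cv2
from workcell import env,cams
def ray(c,uv):
    K=np.array([[c["fx"],0,c["cx"]],[0,c["fy"],c["cy"]],[0,0,1.]])
    p=cv2.undistortPoints(np.array([[uv]],float),K,np.array([c["k1"],0,0,0.]))[0,0]
    R=cv2.Rodrigues(np.array(c["rvec"],float))[0]
    d=R.T@np.array([p[0],p[1],1]); return -R.T@np.array(c["tvec"]).ravel(), d/np.linalg.norm(d)
def onz(c,uv,z):
    o,d=ray(c,uv); return o+d*(z-o[2])/d[2]
def tri(c1,u1,c2,u2):
    o1,d1=ray(c1,u1);o2,d2=ray(c2,u2)
    s=np.linalg.lstsq(np.c_[d1,-d2],o2-o1,rcond=None)[0]
    a,b=o1+s[0]*d1,o2+s[1]*d2; return (a+b)/2,np.linalg.norm(a-b)
E
python3 - <<'E'
from h import *
np.set_printoptions(precision=4,suppress=True)
T=cams.camera("top");S=cams.camera("scene")
t=lambda u,v:(290+(u+.5)/4.5-.5,180+(v+.5)/4.5-.5); s=lambda u,v:(195+u/4-.4,160+v/4-.4)
F=np.array([onz(T,t(*p),.054) for p in((64,66),(440,62),(452,400),(66,402))]);print(F,F.mean(0))
print("sizes",np.linalg.norm(F-np.roll(F,-1,0),axis=1))
F2=[onz(S,s(*p),.054) for p in((622,325),(410,548),(180,388))];print("scene foot",np.array(F2))
print("catch tops",[onz(T,t(*p),.160) for p in((82,372),(148,372),(388,368),(452,368))])
e=(F[0]+F[3]-F[1]-F[2]);y=e[:2]/np.linalg.norm(e[:2]);x=np.array([y[1],-y[0]])
e2=(F[0]+F[1]-F[2]-F[3])[:2]; print("yaw",np.arctan2(-y[0],y[1]),np.arctan2(e2[1],e2[0]))
o=F.mean(0)[:2]
def loc(p): return np.array([(p[:2]-o)@x,(p[:2]-o)@y,p[2]-.04])
for n,a,b in(("tip",t(725,291),s(47,332)),("capR near R",t(455,260),s(285,172)),("capR hinge R",t(455,103),s(348,305)),("capL hingeR",t(146,103),s(525,165))):
    p,g=tri(T,a,S,b);print(n,p,"gap",g,"stand",loc(p))
# right cap silhouettes
E
```

```text
[[ 0.604   0.1523  0.054 ]
 [ 0.6073 -0.0156  0.054 ]
 [ 0.4591 -0.019   0.054 ]
 [ 0.4559  0.1481  0.054 ]] [0.5316 0.0665 0.054 ]
sizes [0.1679 0.1483 0.1671 0.1482]
scene foot [[ 0.6019  0.1528  0.054 ]
 [ 0.6103 -0.0173  0.054 ]
 [ 0.4623 -0.018   0.054 ]]
catch tops [array([0.4693, 0.1338, 0.16  ]), array([0.4697, 0.109 , 0.16  ]), array([0.4724, 0.0193, 0.16  ]), array([ 0.4727, -0.0045,  0.16  ])]
yaw 0.01942853930255265 0.025680552185575974
tip [ 0.5021 -0.0999  0.1809] gap 0.0020513346295656775 stand [-0.0327 -0.1657  0.1409]
capR near R [0.516  0.0056 0.2007] gap 0.016534788887739665 stand [-0.0167 -0.0605  0.1607]
capR hinge R [ 0.5716 -0.0058  0.168 ] gap 3.1131819267881716e-05 stand [ 0.0386 -0.073   0.128 ]
capL hingeR [0.5703 0.1108 0.1676] gap 0.0005338501049261946 stand [0.0396 0.0436 0.1276]
```

Everything agrees. The foot measures 168×148 mm, the handle radius comes out at 45.0 mm and the tip at y = −166 mm. The stand is at (0.532, 0.0667) with yaw 0.022, and the crank is at about −46.6°. Next I'll press the caps.

```bash
cat >> h.py <<'E'
O=np.array([.532,.0667,.04]);YAW=.022
def W(x,y,z): 
    c,s=np.cos(YAW),np.sin(YAW); return O+np.array([c*x-s*y,s*x+c*y,z])
def q(psi): return np.array([0,np.cos(psi/2),np.sin(psi/2),0])
Q=q(-np.pi/2+YAW)
E
python3 - <<'E'
from h import *
np.set_printoptions(precision=3,suppress=True)
for k in(-1,1):print(k,[env.inverse_kinematics(W(x,y,z),q(k*np.pi/2+YAW)) for x,y,z in((0,.057,.2),(-.033,-.145,.2),(0,-.145,.06))])
p=env.get_position(); env.servo_line([p[0],p[1],.28],rate=.3); env.move_gripper(0.0)
env.move_to(W(-.002,.057,.19),Q)
def press(y):
    hit=env.servo_line(W(-.002,y,.126),rate=.05,stop_force=28)
    print(y,hit,env.get_position()[2]-.04,env.get_contact_force(),env.get_clock())
    env.servo_line(W(-.002,y,.19),rate=.2)
press(.057)
env.move_to(W(-.002,-.057,.19),Q); press(-.057)
c=cams.camera("scene");cv2.imwrite("pics/s1.png",cv2.resize(c["img"][130:300,190:390,::-1],None,fx=3.5,fy=3.5))
print(env.get_clock())
E
```

```text
-1 [None, None, None]
1 [array([ 0.125,  0.072,  1.319, -0.   ,  1.75 ,  0.103]), array([-0.268, -0.01 ,  1.403, -0.   ,  1.748, -0.29 ]), array([-0.25 ,  0.112,  1.555, -0.   ,  1.475, -0.272])]Traceback (most recent call last):
  File "<stdin>", line 5, in <module>
workcell.PlanningError: the arm cannot take that pose within its joint ranges
```

```bash
sed -i 's/^Q=.*/Q=q(np.pi\/2+YAW)/' h.py
python3 - <<'E'
from h import *
np.set_printoptions(precision=3,suppress=True)
print(env.get_clock())
env.move_to(W(-.002,.057,.2),Q)
def press(y):
    hit=env.servo_line(W(-.002,y,.126),rate=.05,stop_force=28)
    print(y,hit,env.get_position()[2]-.04,env.get_contact_force(),env.get_clock())
    env.servo_line(W(-.002,y,.2),rate=.2)
press(.057)
env.servo_line(W(-.002,-.057,.2),rate=.2); press(-.057)
env.servo_line(W(-.032,-.145,.22),rate=.2)
c=cams.camera("scene");cv2.imwrite("pics/s1.png",cv2.resize(c["img"][130:300,190:390,::-1],None,fx=3.5,fy=3.5))
print(env.get_clock())
E
```

```text
2.0167
0.057 True 0.1336144637705841 [ 0.351  0.428 -0.482] 5.8167
-0.057 False 0.1317372166446154 [-11.479   0.26   20.814] 8.65
9.8417
```

View pics/s1.png

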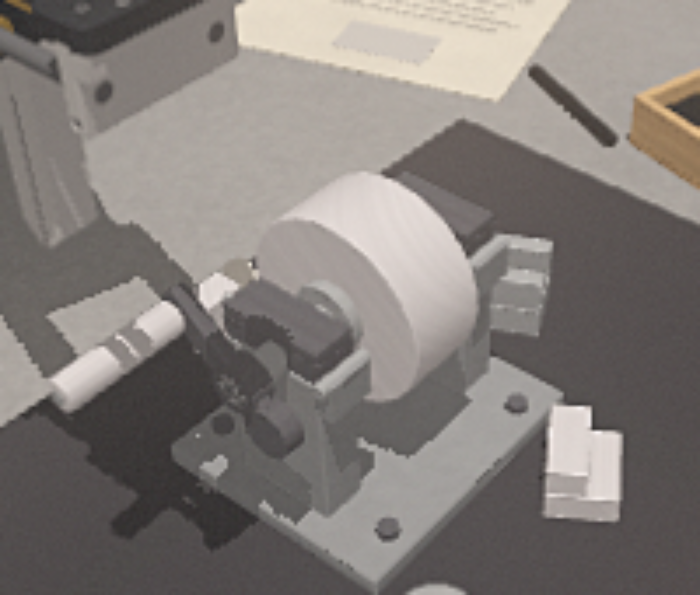

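Both caps look shut. The left press stopped early, at z = 133.6 mm with no residual force, so I'll press it again in steps and compare with the right cap.

Run:
```python
from h import *
np.set_printoptions(precision=4,suppress=True)
def chk(y):
    env.servo_line(W(-.002,y,.2),rate=.25);env.servo_line(W(-.002,y,.14),rate=.2)
    for z in(.134,.131,.128,.125):
        h=env.servo_line(W(-.002,y,z),rate=.05,stop_force=32);p=env.get_position();print(y,z,h,p[2]-.04,env.get_contact_force())
    env.servo_line(W(-.002,y,.2),rate=.25)
chk(-.057);chk(.057)
env.servo_line(W(-.032,-.145,.22),rate=.25);env.move_gripper(.05)
print(env.get_clock())
```

```text
-0.057 0.134 False 0.13506577764910552 [ 0.5741 -0.9945 -0.3205]
-0.057 0.131 False 0.1320301216065044 [0.2662 0.4038 2.4234]
-0.057 0.128 False 0.13182086210581972 [-2.4127 -0.299  12.3694]
-0.057 0.125 False 0.13167591373999324 [-7.1968  0.374  21.5614]
0.057 0.134 False 0.13500324716791146 [0.5517 0.3199 0.0981]
0.057 0.131 False 0.13208646213551403 [0.4761 1.1331 2.8826]
0.057 0.128 False 0.13185151823831903 [-3.2219 -1.181  13.2224]
0.057 0.125 False 0.13169322774252604 [-6.599  -1.1298 21.0365]
16.6833
```

Both caps sit on the firm stop at 132 mm and are shut. Now I'll grip the handle and make a slow full turn, then half a turn back, recording forces.

```bash
cat > turn.py <<'E'
from h import *
import json
np.set_printoptions(precision=3,suppress=True)
HZ=env.hold_point_z
def read(n=3):
    r=[]
    for _ in range(n): r.append(env.get_contact_force()); env.pause(.02)
    return np.mean(r,0)
def tgt(a): return W(.045*np.sin(a),-.145,.110+.045*np.cos(a)-HZ)
def local(p):
    d=np.array(p)-O;c,s=np.cos(YAW),np.sin(YAW);return c*d[0]+s*d[1],d[2]+HZ-.110
def sample(a,dr,n=3):
    env.servo_line(tgt(a),rate=.04); f=-read(n)
    x,z=local(env.get_position()); fx=np.cos(YAW)*f[0]+np.sin(YAW)*f[1]
    return [a,dr,x,z,fx,f[2]]
E
python3 - <<'E'
from turn import *
a0=-.814
env.servo_line(tgt(a0),rate=.15); env.pause(.3)
b=-read(6); print("bias",b)
env.move_gripper(0.0); print("w",env.get_grip_width(),env.get_grip_force(),local(env.get_position()),-read(),env.get_clock())
D=[]
st=np.radians(15)
for i in range(1,5): D.append(sample(a0+i*st,1))
for d in D: print(np.array(d), np.degrees(np.arctan2(d[2],d[3])),np.hypot(d[2],d[3]))
json.dump(dict(b=[b[0],b[2]],D=D),open("d.json","w")); print(env.get_clock())
E
```

```text
bias [-0.213  0.239  0.242]
w 0.01757578732462528 29.997255206108093 (np.float64(-0.03356960805583643), np.float64(0.030745232941800302)) [ 3.335  0.698 -1.359] 18.55
[-0.552  1.    -0.024  0.039  5.065 -2.787] -32.153055717019974 0.045546345095519844
[-0.29   1.    -0.013  0.044  4.879 -4.76 ] -16.392687374737328 0.04557279543077623
[-0.029  1.    -0.001  0.046  2.16  -4.925] -0.7649144068246069 0.04557729679492284
[ 0.233  1.     0.011  0.044  1.351 -4.282] 14.329092847609537 0.04555848419315225
20.5167
```

```bash
cat > fit.py <<'E'
import json,numpy as np
d=json.load(open("d.json"));b=d["b"];D=np.array(d["D"])
a,dr,x,z,fx,fz=D.T; A=np.arctan2(x,z)
for lab,bb in(("bias",b),("nobias",(0,0))):
    t=z*(fx-bb[0])-x*(fz-bb[1])
    for sel,n in((dr!=0,"all"),(dr>0,"fwd"),(dr<0,"rev")):
        if sel.sum()<4: continue
        c=np.linalg.lstsq(np.c_[dr,np.sin(A),np.cos(A)][sel],t[sel],rcond=None)
        k,p,qq=c[0]; h=np.arctan2(-qq,-p)   # t=k*dr-G sin(A+h)
        r=t-np.c_[dr,np.sin(A),np.cos(A)]@c[0]
        print(lab,n,"drag",k,"G",np.hypot(p,qq),"target a",np.degrees(np.pi-h)%360,"rms",r[sel].std())
E
python3 - <<'E'
from turn import *
d=json.load(open("d.json"));D=d["D"];st=np.radians(15);a0=-.814
try:
    for i in range(5,26): D.append(sample(a0+i*st,1))
    for i in range(24,10,-1): D.append(sample(a0+i*st,-1))
finally: json.dump(d,open("d.json","w"))
print(env.get_clock(),np.degrees(D[-1][0]))
import fit
for r in fit.D: print(r.round(3), (r[3]*r[4]-r[2]*r[5]).round(3), round(np.hypot(r[2],r[3]),4))
E
```

```text
37.725 118.36123547635097
bias all drag -0.0017009673209101342 G 0.09804081373172215 target a 290.9994007443672 rms 0.058935936592316364
bias fwd drag -0.007801236420123841 G 0.11556636470462957 target a 297.65745849414145 rms 0.04982556547032404
bias rev drag 0.0895232907436564 G 0.0693969264511024 target a 162.9836899988556 rms 0.03655502530785238
nobias all drag -0.0017229424509086252 G 0.08551403431627108 target a 286.48418413419665 rms 0.058914084944557965
nobias fwd drag -0.00784766915678145 G 0.10216537035881385 target a 294.73885784759085 rms 0.04981114388352734
nobias rev drag 0.0894880753232526 G 0.08270883208901326 target a 158.92546223949742 rms 0.036573596933633996
[-0.552  1.    -0.024  0.039  5.065 -2.787] 0.128 0.0455
[-0.29   1.    -0.013  0.044  4.879 -4.76 ] 0.152 0.0456
[-0.029  1.    -0.001  0.046  2.16  -4.925] 0.095 0.0456
[ 0.233  1.     0.011  0.044  1.351 -4.282] 0.108 0.0456
[ 0.495  1.     0.022  0.04  -0.266 -3.453] 0.066 0.0455
[ 0.757  1.     0.032  0.033 -1.241 -2.528] 0.039 0.0454
[ 1.019  1.     0.039  0.023 -2.495 -2.312] 0.031 0.0452
[ 1.28   1.   
[... 1127 characters left out ...]
0.096 0.0453
[ 4.946 -1.    -0.044  0.01   4.114 -1.152] -0.01 0.0452
[ 4.684 -1.    -0.045 -0.002  3.224  1.026] 0.04 0.045
[ 4.422 -1.    -0.043 -0.013  2.167  1.362] 0.03 0.0448
[ 4.16  -1.    -0.038 -0.024  1.004  1.069] 0.017 0.0447
[ 3.898 -1.    -0.03  -0.033  0.345 -0.006] -0.011 0.0446
[ 3.637 -1.    -0.021 -0.039 -0.191 -1.88 ] -0.031 0.0444
[ 3.375 -1.    -0.01  -0.043  0.657 -4.583] -0.073 0.0444
[ 3.113 -1.     0.001 -0.044  2.642 -5.903] -0.109 0.0444
[ 2.851 -1.     0.012 -0.043  4.795 -5.954] -0.134 0.0445
[ 2.589 -1.     0.022 -0.039  5.507 -5.42 ] -0.095 0.0445
[ 2.328 -1.     0.031 -0.032  4.843 -3.151] -0.06 0.0444
[ 2.066 -1.     0.039 -0.022  4.548  0.658] -0.124 0.0446
```

Readings taken after quick steps fall anywhere inside the stiction band, so the fit is unreliable. I'll try a few slower steps and watch how the force behaves after each stop.

```bash
cat >> turn.py <<'E'
def tq():
    f=-np.array(env.get_contact_force());x,z=local(env.get_position());fx=np.cos(YAW)*f[0]+np.sin(YAW)*f[1]
    return z*fx-x*f[2]
E
python3 - <<'E'
from turn import *
a=np.radians(118.36)
for k in range(3):
    a-=np.radians(15); t0=env.get_clock(); env.servo_line(tgt(a),rate=.015); t1=env.get_clock()
    s=[]
    for i in range(6): s.append(tq()); c=env.get_clock(); env.pause(.02)
    print(np.degrees(a),t1-t0,c-t1,np.array(s),np.abs(env.get_joint_velocities()).max())
print(env.get_clock())
E
```

```text
103.36 0.9332999999999956 0.08340000000000458 [-0.069 -0.071 -0.115 -0.083 -0.078 -0.084] 0.001220299335311473
88.36 0.9333999999999989 0.08330000000000126 [-0.07  -0.066 -0.055 -0.096 -0.095 -0.061] 0.0011899793754153259
73.36 0.9333000000000027 0.08330000000000126 [-0.07  -0.042 -0.074 -0.082 -0.097 -0.072] 0.0018948657635221569
40.825
```

Run:
```python
from turn import *
a=np.radians(73.36)
for k in range(2):
    a+=np.radians(15); env.servo_line(tgt(a),rate=.015)
    F=[];M=[]
    for i in range(5): F.append(-np.array(env.get_contact_force()));M.append(-np.array(env.get_moment()));env.pause(.017)
    x,z=local(env.get_position());F=np.mean(F,0);M=np.mean(M,0)
    print(np.degrees(a),np.degrees(np.arctan2(x,z)),"F",F,"M",M,"t",z*F[0]-x*F[2],"cmd-act mm",1e3*(.045*np.sin(a)-x),1e3*(.045*np.cos(a)-z),env.get_grip_force())
print(env.get_clock())
```

```text
88.36 85.84143270670768 F [ 4.905 -4.354 -2.893] M [-0.828 -0.856 -0.036] t 0.14599723196281678 cmd-act mm 0.056003747447547214 -1.9785892176347706 29.99754935503006
103.36 100.3014632097851 F [ 4.537 -4.9   -3.977] M [-0.868 -0.775 -0.024] t 0.1392192603474478 cmd-act mm -0.3767729165736339 -2.371884841227712 29.997830986976624
42.8583
```

Slow motion works: forward +0.14 and reverse −0.08 N·m at the same angle, so the drag is retained. Now a slow forward sweep of another 180°.

Run:
```python
from turn import *
a=np.radians(103.36);D=[]
try:
    for k in range(9):
        a+=np.radians(20); env.servo_line(tgt(a),rate=.018)
        t=[]
        for i in range(6): t.append(tq());env.pause(.015)
        x,z=local(env.get_position());D.append([a,np.arctan2(x,z)%(2*np.pi),np.mean(t)])
        print(np.degrees(D[-1][:2]).round(1),round(D[-1][2],3),round(np.std(t),3))
finally: json.dump(D,open("d2.json","w"))
print(env.get_clock())
A=np.r_[np.radians([85.84,100.3]),[d[1] for d in D],np.radians([103.4,88.4,73.4])];t=np.r_[.146,.139,[d[2] for d in D],-.083,-.074,-.073];dr=np.r_[np.ones(11),-np.ones(3)]
for n,s in(("all",dr!=0),("fwd",dr>0)):
    c=np.linalg.lstsq(np.c_[dr,np.sin(A),np.cos(A)][s],t[s],rcond=None)[0];h=np.arctan2(-c[2],-c[1])
    print(n,c[0],np.hypot(c[1],c[2]),"target",np.degrees(np.pi-h)%360,(t-np.c_[dr,np.sin(A),np.cos(A)]@c)[s].round(3))
```

```text
[123.4 119.3] 0.111 0.014
[143.4 138.5] 0.071 0.014
[163.4 159.5] 0.054 0.015
[183.4 182.9] 0.028 0.017
[203.4 203.5] -0.012 0.018
[223.4 223.6] -0.035 0.022
[243.4 243.6] -0.034 0.019
[263.4 263.6] 0.017 0.024
[283.4 283.5] 0.041 0.018
52.9083
all 0.09916738616327901 0.1031504768833641 target 302.85253449704317 [-0.015  0.     0.006 -0.001  0.016  0.019 -0.01  -0.033 -0.045 -0.017
 -0.024 -0.018 -0.033 -0.052]
fwd 0.08098529223484392 0.09773610512488387 target 315.99744387310284 [-0.01   0.001  0.002 -0.006  0.012  0.019 -0.003 -0.018 -0.022  0.014
  0.012]
```

Run:
```python
from turn import *
for deg in(300,316,332,316,300,284):
    a=np.radians(deg); env.servo_line(tgt(a),rate=.02)
    t=[]
    for i in range(5): t.append(tq());env.pause(.012)
    x,z=local(env.get_position())
    print(deg,(np.degrees(np.arctan2(x,z))%360).round(1),"t",np.mean(t).round(3),"cmd-act",1e3*(.045*np.sin(a)-x),1e3*(.045*np.cos(a)-z),env.get_clock())
```

```text
300 300.4 t 0.116 cmd-act 0.14520283963699587 -0.47720180475055785 53.75
316 316.6 t 0.137 cmd-act 0.006240235353262291 -0.6986850922194656 54.5667
332 332.7 t 0.133 cmd-act -0.2297938966270216 -0.7466043052004947 55.3833
316 319.3 t -0.072 cmd-act -1.6354947916604328 -2.0145866668513714 56.2
300 302.0 t -0.099 cmd-act -0.5709847248832125 -1.4621283769640538 57.0167
284 284.9 t -0.111 cmd-act -0.033889310348991786 -0.6925229317846088 57.8333
```

Forward/reverse averages are −0.035 at 284.5°, +0.0085 at 301° and +0.0325 at 318°. They cross zero at about 298°, with slope 0.114 N·m/rad, which fits the stated 0.09–0.13. The heavy side is down at a ≈ 298°.

Run:
```python
from turn import *
from workcell import ticket
env.servo_line(tgt(np.radians(298)),rate=.02)
env.pause(.2)
x,z=local(env.get_position());print(np.degrees(np.arctan2(x,z))%360,env.get_grip_width(),env.get_grip_force(),env.get_clock())
print(ticket.job_done())
```

```text
297.29160827360533 0.01706671099601969 29.998511373996735 58.7333
the job is handed in; nothing more can be done
None
```

I pressed both caps shut on their firm stops, turned the rotor slowly past half a turn, and handed in at 58.7 s with the handle gripped and still at a ≈ 297°. From forward and reverse torque readings, that is where the heavy side points straight down. Readings were noisy, and fits to other parts of the data put that angle anywhere from 280° to 316°.

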